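# Load whelk shells into a scanner tray

## Robot

A 6-joint arm with a two-finger parallel gripper is mounted at the origin on the work surface. World frame = base frame: x ahead of the robot, y to its left, z up, the work surface at z = 0. Lengths are in m, angles in rad, forces in N, time in s.
With the tool pointing down it reaches from about 0.25 to 0.775 m from the base axis. Payload 4 kg.
Tool frame: the origin (TCP) lies at the very end of the fingers, on their centre line; the grasp point (between the pads) lies 19 mm behind it; z points along the fingers, y is the line along which they close (so a half turn about z gives the same grasp; the last joint's range is limited). The gripper opens to 94 mm and grips with 3 to 60 N. Pads are 16 mm wide; open, the fingers measure 119 mm over their backs; the gripper's body (75 mm by 177 mm) begins 78 mm behind the grasp point.
Start: joints at [1.211, 0.087, 1.371, -0, 1.684, -0.103], TCP at [0.14, 0.532, 0.206] pointing down, gripper open.
Joint ranges: [-3.1, 3.1], [-0.76, 2.03], [0.27, 2.55], [-1.08, 4.22], [0.17, 2.65], [-2.57, 2.57]. Speed limits (rad/s): [2.79, 2.79, 3.14, 3.14, 3.14, 3.14].

## Interface

Orientations are given as a rotation vector (axis times angle).
In Python, from bench import r gives the robot as it stands.
- The arm moves only by the tool send_rows, never from a script. Its argument "rows" is a list of rows, each a list of 2 entries, a list of its own where there are three numbers: the shift along the tool's x, y, z in cm, then the turn, a rotation vector about the tool's x, y, z in degrees. A call has 1 to 12 rows; each row shifts and turns the commanded pose from where the row before left it, along the tool's axes as they then stand; what a row does not reach is not made up. A row lasts 1/10 s, in which the tool goes at most 50 mm and 8.59 degrees, less where a joint would pass 70% of its speed; a pose out of reach is approached as far as the arm can. A call with a gripper value outside its range is refused whole. "gripper" is the closure, from 0 (fully open) to 1 (shut), set as the call begins (left out, the last holds). The fingers move at their own pace and stop on an object; "squeeze" is the grip in N (left out, the last holds). Time passes only in rows, so rows that do not move let the fingers close. It gives the time, the measured TCP pose, the force, the opening and the grip force at its end, in the units of the state.
- r.sense(): the state, without advancing time (a new reading comes with each control period).
- r.capture(name): name is "scene" or "top"; returns a dict with "pixels" (420x560x3 uint8, red, green, blue), "K" (3x3 intrinsics, pixels), "R" (3x3) and "t" (3): a world point X has camera coordinates R X + t. Camera axes: x right, y down, z forward; pixel columns grow to the right and rows downward; lengths in m; the calibration is good to about 2 mm. A picture is of the moment at which its call begins. There is no depth.
- r.close_job(): hands the job in; it is judged then, once.
The state is a dict: "clock": time; "joint_pos": joint angles; "qvel": joint speeds; "effort": joint torques, N m; "tcp_pos": TCP position; "tool_rot": TCP orientation; "contact_force": force on the tool from outside, world axes, zero at the start; "torque": the same for the moment, N m; "opening": finger opening in m; "gripper_force": force on a finger pad.
Only numpy, scipy, OpenCV 4.12 (cv2) and the standard library are available. Lean on these libraries where they do the work, as an engineer would, in place of code of your own. Each camera call takes 0.05 s, during which the arm holds its last target. There are 200 camera calls.

## Task

Load the specimen scanner: lay the three long whelk shells in the tray that is slid out, each in a well of its own (any of the four; one stays empty), mouth side down and every pointed end towards the scanner housing, away from the tray's handle. When all three lie in their wells and are let go, push the tray fully home into the scanner. Set the shells down, do not drop them, and leave the moon snail, the scallop and everything else on the bench where it is.

Things in the scene. Friction and masses are not known exactly. Their poses are not given: they have to be found in the camera images.
- whelk_a: Long beige whelk shell, one of three alike: 86 mm long, 44 mm wide and high, about 60 g, on its flat mouth side. Origin: mid length, underside; z up; x along it to the pointed end. Round body 44 mm across from x = -31 to +5 mm (grip across y at x = -13 mm; widest 22 mm above the underside), stepping down to the point at x = +43 mm; blunt snout ends at x = -43 mm.
- whelk_a_tip (a point): The pointed end of whelk_a, 43 mm along its x, 4 mm above its underside.
- whelk_b: Long beige whelk shell, one of three alike: 86 mm long, 44 mm wide and high, about 60 g, on its flat mouth side. Origin: mid length, underside; z up; x along it to the pointed end. Round body 44 mm across from x = -31 to +5 mm (grip across y at x = -13 mm; widest 22 mm above the underside), stepping down to the point at x = +43 mm; blunt snout ends at x = -43 mm.
- whelk_b_tip (a point): The pointed end of whelk_b, 43 mm along its x, 4 mm above its underside.
- whelk_c: Long beige whelk shell, one of three alike: 86 mm long, 44 mm wide and high, about 60 g, on its flat mouth side. Origin: mid length, underside; z up; x along it to the pointed end. Round body 44 mm across from x = -31 to +5 mm (grip across y at x = -13 mm; widest 22 mm above the underside), stepping down to the point at x = +43 mm; blunt snout ends at x = -43 mm.
- whelk_c_tip (a point): The pointed end of whelk_c, 43 mm along its x, 4 mm above its underside.
- well0 (a point): Centre of the floor of the tray's well, handle side, right (-y). An oblong well 94 mm along x, 50 mm along y, 10 mm deep; floor 10 mm and rim 20 mm above the bench. x points towards the scanner housing (the way the tray slides in), z up. Wells lie 88 mm apart across the tray and 102 mm apart along it.
- well1 (a point): Centre of the floor of the tray's well, handle side, left (+y). An oblong well 94 mm along x, 50 mm along y, 10 mm deep; floor 10 mm and rim 20 mm above the bench. x points towards the scanner housing (the way the tray slides in), z up. Wells lie 88 mm apart across the tray and 102 mm apart along it.
- well2 (a point): Centre of the floor of the tray's well, housing side, right (-y). An oblong well 94 mm along x, 50 mm along y, 10 mm deep; floor 10 mm and rim 20 mm above the bench. x points towards the scanner housing (the way the tray slides in), z up. Wells lie 88 mm apart across the tray and 102 mm apart along it.
- well3 (a point): Centre of the floor of the tray's well, housing side, left (+y). An oblong well 94 mm along x, 50 mm along y, 10 mm deep; floor 10 mm and rim 20 mm above the bench. x points towards the scanner housing (the way the tray slides in), z up. Wells lie 88 mm apart across the tray and 102 mm apart along it.
- tray_handle (a point): Middle of the steel bar handle on the tray's front panel (panel 190 mm wide, top 66 mm above the bench): a bar 10 mm thick, 90 mm long along y, 40 mm above the bench, its axis 25 mm in front of the panel's face. x points to the housing.
- tray (a joint): How far the white tray is pushed in (m): 0 = fully out, 0.22 = fully home (end stop). It slides with about 1.5 N of friction. It starts within 12 mm of fully out.
- scanner: Low grey scanner housing, fixed, 250 x 220 mm, 90 mm high, clear window on top, open in front (74 mm clear height). Origin: middle of the front face at bench level, x into the housing, z up. Tray fully out: its rear edge is 5 mm and its handle bar 266 mm in front of this face. Fully home: the tray panel's face is 21 mm in front of it.
- moon_snail: Short round beige moon-snail shell, 54 mm across, 40 mm high, lying among the whelks. Not to be loaded; leave it. Origin: centre of underside.
- scallop: Flat fan-shaped beige scallop shell, 76 mm wide, 60 mm long, 17 mm high, lying among the whelks. Not to be loaded; leave it. Origin: centre of underside.
- petri: Two stacked clear petri dishes, 90 mm across, 33 mm high. Leave them. Origin: centre of underside.
- forceps: Steel forceps lying flat, 150 mm long along x, 6 mm high. Leave them. Origin: centre of underside.
There are look-alikes about, which are no part of the job. Leave any purple or red look-alike of the whelk_c alone.

How it is judged:
By the outcome, as a careful person would: the job done as asked, in the order asked, and still so for the second after the job is handed in, with the robot touching nothing.
It also fails if it takes over 72 s, if anything falls off the work surface, if the arm or the gripper's body presses on something with over 40 N, if the wrist force passes 120 N, or if a joint passes its speed limit or range.

## Working session

There is one attempt and no reset: what is moved stays moved. The work goes in short steps, Python scripts to look and compute and a tool call to move; the robot and the scene stay as the last step left them, time stands still between calls to the robot, and variables do not carry over. Pictures are saved under pics/ and viewed, at most 10 in all, crops included, and the job is handed in when it is done.

Besides the shell and the picture viewer there is one more tool, called after ">>>" as a command line: name --argument value ..., lists and objects as JSON in quotes. send_rows: Moves the arm, as the interface text tells. Its arguments: {"type":"object","properties":{"rows":{"type":"array","items":{"type":"array"}},"gripper":{"type":"number"},"squeeze":{"type":"number"}},"required":["rows"]}

```bash
ls; mkdir -p pics; python3 - <<'E'
from bench import r
import cv2,numpy as np
for n in("scene","top"):
    c=r.capture(n); cv2.imwrite(f"pics/{n}0.png",c["pixels"][:,:,::-1]); np.savez(f"{n}0.npz",**c)
    print(n,c["K"].round(1).tolist(),c["R"].round(3).tolist(),c["t"].round(3).tolist())
s=r.sense();print(s)
E
```

```text
pics
scene [[494.8, 0.0, 272.6], [0.0, 494.8, 209.0], [0.0, 0.0, 1.0]] [[0.094, 0.996, -0.0], [0.818, -0.077, -0.571], [-0.568, 0.053, -0.821]] [-0.047, -0.42, 1.611]
top [[381.5, 0.0, 280.5], [0.0, 381.5, 209.5], [0.0, 0.0, 1.0]] [[-0.002, -1.0, 0.0], [-0.996, 0.002, -0.094], [0.094, -0.001, -0.996]] [-0.018, 0.582, 0.736]
{'clock': 0.1, 'joint_pos': array([ 1.21093301e+00,  8.78801544e-02,  1.37208067e+00, -1.43018678e-06,
        1.68357478e+00, -1.03067619e-01]), 'qvel': array([-0.00043435, -0.00105131, -0.00101398,  0.00012035, -0.00125982,
        0.00062577]), 'effort': array([ 2.28993333e-03, -3.41252625e+01, -3.03300977e+01,  7.19894283e-02,
        3.04994301e-02, -9.61536557e-05]), 'tcp_pos': array([0.13950834, 0.53151667, 0.20443311]), 'tool_rot': array([-4.02209494e-01, -3.11528995e+00,  2.97067454e-03]), 'contact_force': array([ 0.24357618, -0.06299213, -0.21396416]), 'torque': array([-0.00039954,  0.01378881, -0.06944997]), 'gripper_force': 0.0, 'opening': 0.0942531113344253}
```

View pics/scene0.png

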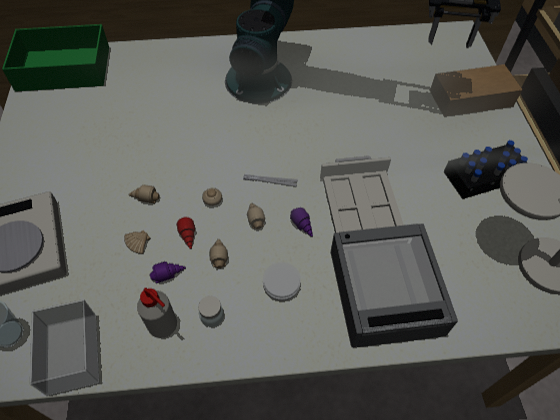

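View pics/top0.png

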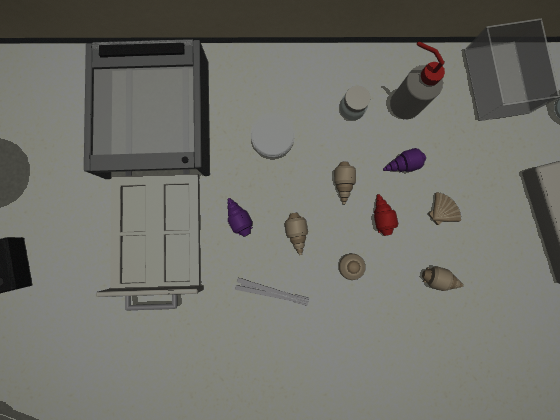

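Candidates in top view: beige whelks at (345,182), (296,232), (442,279). Look-alikes: red (385,215), purple (404,161) and (239,217). Moon snail is at (352,266) and scallop at (445,209). By the description, I choose the three beige elongated ones. Next I check them in a crop and measure.

```bash
cat > h.py <<'E'
import numpy as np,cv2
def cast(c,uv,z):
    uv=np.atleast_2d(np.asarray(uv,float)); d=np.c_[uv,np.ones(len(uv))]@np.linalg.inv(c["K"]).T@c["R"]
    C=-c["R"].T@c["t"]; return (C+d*((z-C[2])/d[:,2])[:,None])[:,:2]
def proj(c,X):
    p=c["K"]@(c["R"]@np.asarray(X,float)+c["t"]); return p[:2]/p[2]
def beige(c,lo=45):
    h=cv2.cvtColor(c["pixels"],cv2.COLOR_RGB2HSV)
    m=((h[...,0]>8)&(h[...,0]<28)&(h[...,1]>lo)&(h[...,2]>50)).astype(np.uint8)
    return cv2.morphologyEx(m,cv2.MORPH_CLOSE,np.ones((3,3)))
def whelks(c,pix):
    m=beige(c); n,l,st,ce=cv2.connectedComponentsWithStats(m)
    out=[]
    for p in pix:
        i=min(range(1,n),key=lambda i:np.hypot(*(ce[i]-p))+(1e3 if st[i,4]<100 else 0))
        v,u=np.nonzero(l==i); P=cast(c,np.c_[u,v],.018); mu=P.mean(0)
        a=np.linalg.svd(P-mu,full_matrices=False)[2][0]
        s=(P-mu)@a
        if abs(s.min())>s.max(): a=-a; s=-s     # pointed end is the farther from the centroid
        k=np.c_[u,v][s>s.max()-.002].mean(0); tip=cast(c,[k],.004)[0]
        w=(P-mu)@[-a[1],a[0]]; b=(s<s.max()-.045)&(s>s.min()+.012)
        q=np.c_[u,v][b]; 
        n_=np.array([-a[1],a[0]]); wb=w[b]; mid=(wb.max()+wb.min())/2
        # middle of body silhouette (scaled to z=.022)
        bc=cast(c,[proj(c,[*(mu+a*(s.max()-.056)+n_*mid),.018])],.022)[0]
        d=tip-bc; out.append((tip,bc,d))
        print(p,st[i,4],"len %.1f width %.1f"%(np.ptp(s)*1e3,np.ptp(wb)*1e3),"tip",tip.round(4),"body",bc.round(4),"|d| %.1f ang %.1f pca %.1f"%(np.hypot(*d)*1e3,np.degrees(np.arctan2(d[1],d[0])),np.degrees(np.arctan2(a[1],a[0]))),"smin/max",s.min().round(3),s.max().round(3))
    return out
E
python3 - <<'E'
from h import *
t=dict(np.load("top0.npz"));s=dict(np.load("scene0.npz"))
print(-t["R"].T@t["t"])
whelks(t,[(345,182),(296,232),(442,279)]);whelks(s,[(219,253),(256,215),(146,194)])
a=cv2.resize(t["pixels"][155:300,220:475,::-1],None,fx=3,fy=3,interpolation=3)
cv2.imwrite("pics/c1.png",a)
b=cv2.resize(t["pixels"][165:315,90:215,::-1],None,fx=4,fy=4,interpolation=3)
cv2.imwrite("pics/c2.png",b)
E
```

```text
[ 0.51025115 -0.01868153  0.7876207 ]
(345, 182) 608 len 84.9 width 43.4 tip [ 0.5983 -0.1485] body [ 0.6511 -0.1495] |d| 52.9 ang 178.9 pca 177.6 smin/max -0.036 0.048
(296, 232) 615 len 84.3 width 43.1 tip [ 0.4935 -0.0594] body [ 0.5482 -0.0498] |d| 55.5 ang -170.0 pca -170.5 smin/max -0.037 0.047
(442, 279) 609 len 78.3 width 43.2 tip [ 0.4294 -0.3861] body [ 0.4473 -0.3252] |d| 63.5 ang -106.4 pca -105.7 smin/max -0.036 0.043
(219, 253) 352 len 76.4 width 39.7 tip [ 0.5958 -0.1481] body [ 0.6627 -0.1483] |d| 66.9 ang 179.9 pca -179.5 smin/max -0.033 0.043
(256, 215) 293 len 78.0 width 40.4 tip [ 0.4912 -0.0567] body [ 0.5589 -0.0458] |d| 68.5 ang -170.9 pca -172.3 smin/max -0.035 0.043
(146, 194) 286 len 77.9 width 44.1 tip [ 0.4303 -0.3833] body [ 0.4455 -0.3212] |d| 63.9 ang -103.8 pca -106.4 smin/max -0.038 0.04
```

View pics/c1.png

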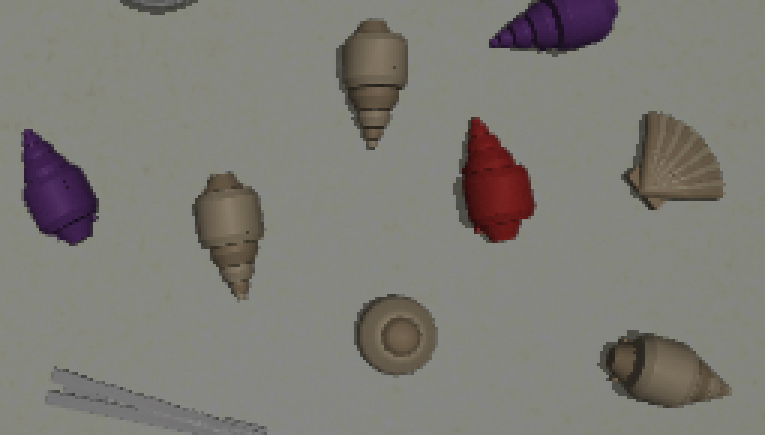

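View pics/c2.png

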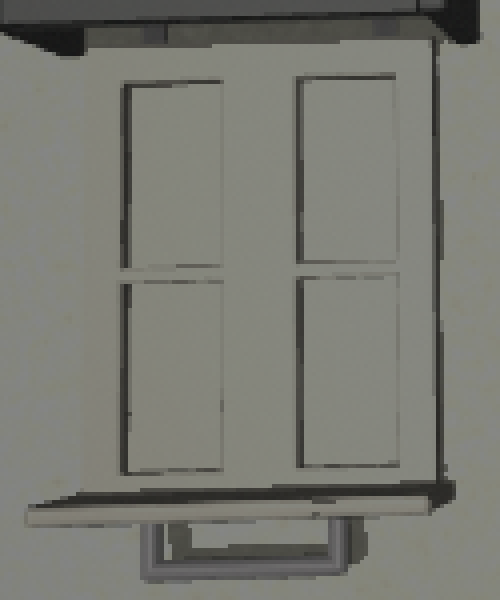

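The crops show three upright beige whelks. In top pixels the tips are at about (344,204), (300,254) and (463,284). The tray's four wells and the handle are clearly seen, with the handle at about (151,307).

```bash
python3 - <<'E'
from h import *
t=dict(np.load("top0.npz"));s=dict(np.load("scene0.npz"))
f=lambda p:((np.array(p,float)+.5)/4-.5+[90,165])
W={3:[(121,84),(222,80),(222,266),(121,270)],2:[(296,76),(397,73),(399,261),(296,263)],
   1:[(121,282),(223,281),(223,469),(121,473)],0:[(297,276),(400,273),(400,464),(297,467)]}
cs={}
for k,v in W.items():
    P=cast(t,f(v),.02); cs[k]=P.mean(0); print(k,cs[k].round(4),"size",((P[0]+P[1]-P[2]-P[3])/2).round(4),((P[0]+P[3]-P[1]-P[2])/2).round(4))
print("x axis",[(np.degrees(np.arctan2(d[1],d[0]))).round(2) for d in(cs[3]-cs[1],cs[2]-cs[0])], (cs[3]-cs[1]).round(4),(cs[3]-cs[2]).round(4),(cs[1]-cs[0]).round(4))
print("handle ends",cast(t,f([(141,568),(347,563)]),.04), "panel top face edge",cast(t,f([(27,524),(430,512)]),.066))
print("scanner front top",cast(t,[(86,175),(209,173)],.09))
# triangulate tips
for a,b in(((344.,204),None),):pass
cam=lambda c:c["K"]@np.c_[c["R"],c["t"]]
for p in(t,s):pass
E
```

```text
3 [0.586  0.2799] size [0.0944 0.0032] [-0.0019  0.051 ]
2 [0.5893 0.1913] size [0.0953 0.0027] [-0.0012  0.0515]
1 [0.4851 0.2761] size [0.0939 0.0032] [-0.0011  0.0509]
0 [0.488  0.1881] size [0.0947 0.0022] [-0.0014  0.0514]
x axis [np.float64(2.1), np.float64(1.77)] [0.1009 0.0037] [-0.0032  0.0886] [-0.0029  0.088 ]
handle ends [[0.39409571 0.28021828]
 [0.39622702 0.18131069]] panel top face edge [[0.41832528 0.32354628]
 [0.42339233 0.136281  ]]
scanner front top [[0.64118007 0.34086812]
 [0.64445331 0.11312363]]
```

```bash
cat >> h.py <<'E'
def go(x,y,z,yaw,turn=True):
    """shift (tool cm) and turn (tool deg) from the measured pose to the target, tool down"""
    from bench import r
    from scipy.spatial.transform import Rotation as Ro
    s=r.sense(); A=Ro.from_rotvec(s["tool_rot"]); q=np.radians(yaw)
    B=Ro.from_matrix(np.array([[np.cos(q),np.sin(q),0],[np.sin(q),-np.cos(q),0],[0,0,-1.]]))
    d=A.inv().apply(np.array([x,y,z])-s["tcp_pos"])*100
    print("t %.1f shift cm"%s["clock"],d.round(2),"turn",np.degrees((A.inv()*B).as_rotvec()).round(1),"tcp",s["tcp_pos"].round(4),"F",s["contact_force"].round(1),"open",s["opening"].round(4),"j",s["joint_pos"].round(2))
E
python3 -c "
from h import *
go(.653,-.149,.16,-.8)"
```

```text
Traceback (most recent call last):
  File "h.py", line 36, in go
    print("t %.1f shift cm"%s["clock"],d.round(2),"turn",np.degrees((A.inv()*B).as_rotvec()).round(1),"tcp",s["tcp_pos"].round(4),"F",s["contact_force"].round(1),"open",s["opening"].round(4),"j",s["joint_pos"].round(2))
                                                                                                                                                                         ^^^^^^^^^^^^^^^^^^
AttributeError: 'float' object has no attribute 'round'
```

```bash
sed -i 's/s\["opening"\].round(4)/round(float(s["opening"]),4)/' h.py; python3 -c "
from h import *
go(.653,-.149,.16,-.8)"
```

```text
t 0.1 shift cm [-66.95 -52.77   4.53] turn [ -0.    0.2 166.1] tcp [0.1395 0.5315 0.2044] F [ 0.2 -0.1 -0.2] open 0.0943 j [ 1.21  0.09  1.37 -0.    1.68 -0.1 ]
```

>>> send_rows --rows '[[[-3.7,-2.9,0.2],[0,0,0]],[[-3.7,-2.9,0.2],[0,0,0]],[[-3.7,-2.9,0.2],[0,0,0]],[[-3.7,-2.9,0.2],[0,0,0]],[[-3.7,-2.9,0.2],[0,0,0]],[[-3.7,-2.9,0.2],[0,0,0]],[[-3.7,-2.9,0.2],[0,0,0]],[[-3.7,-2.9,0.2],[0,0,0]],[[-3.7,-2.9,0.2],[0,0,0]],[[-3.7,-2.9,0.2],[0,0,0]],[[-3.7,-2.9,0.2],[0,0,0]],[[-3.7,-2.9,0.2],[0,0,0]]]' --gripper 0 --squeeze 15

```text
clock: 1.3
tcp_pos: [0.4813, 0.0808, 0.181]
tool_rot: [-0.403, -3.115, -0.0]
contact_force: [-0.4, 0.5, 0.2]
opening: 0.094
gripper_force: 0.0
```

>>> send_rows --rows '[[[-3.7,-2.9,0.2],[0,0,0]],[[-3.7,-2.9,0.2],[0,0,0]],[[-3.7,-2.9,0.2],[0,0,0]],[[-3.7,-2.9,0.2],[0,0,0]],[[-3.7,-2.9,0.2],[0,0,0]],[[-3.7,-2.9,0.2],[0,0,0]],[[0,0,0],[0,0,8]],[[0,0,0],[0,0,8]],[[0,0,0],[0,0,8]],[[0,0,0],[0,0,8]],[[0,0,0],[0,0,8]],[[0,0,0],[0,0,8]]]'

```text
clock: 2.5
tcp_pos: [0.6509, -0.142, 0.1685]
tool_rot: [-1.642, -2.677, 0.0]
contact_force: [-0.2, -1.2, -0.5]
opening: 0.094
gripper_force: 0.0
```

>>> send_rows --rows '[[[0,0,0],[0,0,8]],[[0,0,0],[0,0,8]],[[0,0,0],[0,0,8]],[[0,0,0],[0,0,8]],[[0,0,0],[0,0,8]],[[0,0,0],[0,0,8]],[[0,0,0],[0,0,8]],[[0,0,0],[0,0,8]],[[0,0,0],[0,0,8]],[[0,0,0],[0,0,8]],[[0,0,0],[0,0,8]],[[0,0,0],[0,0,8]]]'

```text
clock: 3.7
tcp_pos: [0.6509, -0.1419, 0.1685]
tool_rot: [-3.088, -0.571, 0.002]
contact_force: [0.3, 0.7, -1.1]
opening: 0.0941
gripper_force: 0.0
```

```bash
python3 -c "
from h import *
go(.653,-.149,.05,-.8)"
```

```text
t 3.7 shift cm [-0.05  0.75 11.85] turn [-0.   0.1 21.8] tcp [ 0.6509 -0.1419  0.1685] F [ 0.3  0.7 -1.1] open 0.0941 j [-0.3   0.36  1.12  0.    1.67  0.91]
```

>>> send_rows --rows '[[[0.2,0.7,0],[0,0,7.3]],[[0,0,0],[0,0,7.3]],[[0,0,0],[0,0,7.2]],[[0,0,2.5],[0,0,0]],[[0,0,3],[0,0,0]],[[0,0,3],[0,0,0]],[[0,0,3],[0,0,0]],[[0,0,2],[0,0,0]],[[0,0,1],[0,0,0]],[[0,0,0.8],[0,0,0]],[[0,0,0],[0,0,0]]]'

```text
clock: 4.8
tcp_pos: [0.6553, -0.1477, 0.0157]
tool_rot: [-3.141, 0.014, 0.002]
contact_force: [-0.2, 0.1, -0.3]
opening: 0.094
gripper_force: 0.0
```

```bash
python3 -c "
from h import *
from bench import r
go(.653,-.149,.013,-.8)
c=r.capture('top');cv2.imwrite('pics/g1.png',cv2.resize(c['pixels'][120:260,260:440,::-1],None,fx=4,fy=4))"
```

```text
t 4.8 shift cm [-0.23  0.13  0.27] turn [-0.   0.1  0.3] tcp [ 0.6553 -0.1477  0.0157] F [-0.2  0.1 -0.3] open 0.094 j [-0.31  0.45  1.3   0.    1.39  1.27]
```

View pics/g1.png

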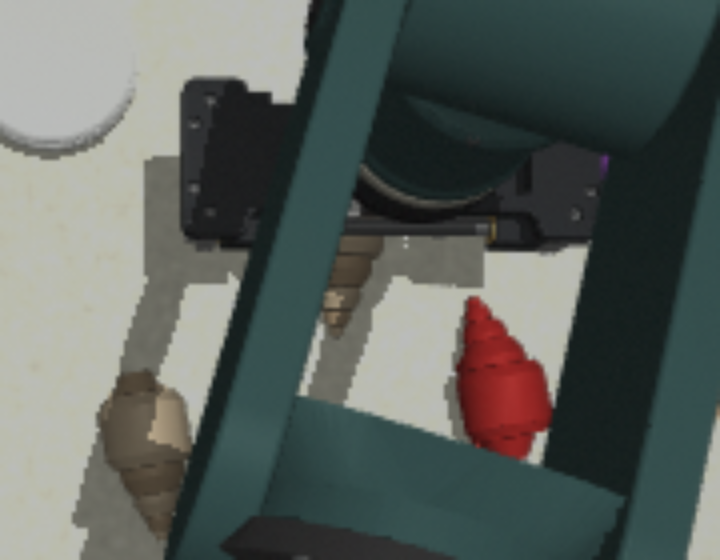

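The picture shows the gripper straddling the shell, with its tip visible at about (338,330) in the crop and the neighbours clear. I correct by 2 mm, close and lift.

>>> send_rows --rows '[[[-0.2,0.1,0.2],[0,0,0.3]],[[0,0,0],[0,0,0]]]'

```text
clock: 5.05
tcp_pos: [0.6541, -0.1492, 0.0157]
tool_rot: [3.141, -0.023, 0.003]
contact_force: [0.6, -0.4, -0.0]
opening: 0.0937
gripper_force: 0.0
```

>>> send_rows --rows '[[[0,0,0],[0,0,0]],[[0,0,0],[0,0,0]],[[0,0,0],[0,0,0]],[[0,0,0],[0,0,0]],[[0,0,0],[0,0,0]],[[0,0,0],[0,0,0]],[[0,0,0],[0,0,0]]]' --gripper 1

```text
clock: 5.75
tcp_pos: [0.6537, -0.1488, 0.0144]
tool_rot: [-3.141, 0.022, 0.0]
contact_force: [1.6, -0.5, 1.0]
opening: 0.0434
gripper_force: 15.0
```

>>> send_rows --rows '[[[0,0,-1],[0,0,0]],[[0,0,-2],[0,0,0]],[[0,0,-3],[0,0,0]],[[0,0,-4],[0,0,0]],[[0,0,-4],[0,0,0]],[[0,0,0],[0,0,0]]]'

```text
clock: 6.35
tcp_pos: [0.6574, -0.15, 0.1641]
tool_rot: [3.137, -0.022, 0.024]
contact_force: [1.3, -0.7, 0.3]
opening: 0.0435
gripper_force: 15.0
```

```bash
python3 -c "
from h import *
go(.5766,.191,.15,181.9)"
```

```text
t 6.3 shift cm [ -8.58 -33.98   1.13] turn [ -1.3  -0.4 177.3] tcp [ 0.6574 -0.15    0.1641] F [ 1.3 -0.7  0.3] open 0.0435 j [-0.31  0.36  1.12  0.    1.64  1.28]
```

>>> send_rows --rows '[[[-1.1,-4.2,0],[0,0,0]],[[-1.1,-4.2,0],[0,0,0]],[[-1.1,-4.2,0],[0,0,0]],[[-1.1,-4.2,0],[0,0,0]],[[-1.1,-4.2,0],[0,0,0]],[[-1.1,-4.2,0],[0,0,0]],[[-1,-4.2,0],[0,0,0]],[[-1,-4.2,0],[0,0,0]],[[0,0,0],[0,0,-8.5]],[[0,0,0],[0,0,-8.5]],[[0,0,0],[0,0,-8.5]],[[0,0,0],[0,0,-8.5]]]'

```text
clock: 7.55
tcp_pos: [0.572, 0.1886, 0.1538]
tool_rot: [-3.008, -0.907, 0.002]
contact_force: [-0.4, -0.1, -0.3]
opening: 0.0437
gripper_force: 15.0
```

>>> send_rows --rows '[[[0,0,0],[0,0,-8.5]],[[0,0,0],[0,0,-8.5]],[[0,0,0],[0,0,-8.5]],[[0,0,0],[0,0,-8.5]],[[0,0,0],[0,0,-8.5]],[[0,0,0],[0,0,-8.5]],[[0,0,0],[0,0,-8.5]],[[0,0,0],[0,0,-8.5]],[[0,0,0],[0,0,-8.5]],[[0,0,0],[0,0,-8.5]],[[0,0,0],[0,0,-8.5]],[[0,0,0],[0,0,-8.5]]]'

```text
clock: 8.75
tcp_pos: [0.572, 0.1883, 0.1538]
tool_rot: [-1.188, -2.907, 0.001]
contact_force: [-1.0, 1.0, -0.4]
opening: 0.0435
gripper_force: 15.0
```

>>> send_rows --rows '[[[0,0,0],[0,0,-8.5]],[[0,0,0],[0,0,-8.5]],[[0,0,0],[0,0,-8.5]],[[0,0,0],[0,0,-8.5]],[[0,0,0],[0,0,-8.5]],[[0,0,0],[0,0,0]],[[0,0,0],[0,0,0]],[[0,0,0],[0,0,0]]]'

```text
clock: 9.55
tcp_pos: [0.5723, 0.1883, 0.1543]
tool_rot: [-0.067, -3.141, -0.0]
contact_force: [0.1, -0.0, -0.9]
opening: 0.0437
gripper_force: 15.0
```

```bash
python3 -c "
from h import *
from bench import r
go(.5766,.191,.05,181.9)
c=r.capture('scene');s=dict(np.load('scene0.npz'))
for n in(0,): whelks(c,[proj(c,[.58,.19,.15])])
cv2.imwrite('pics/g2.png',cv2.resize(c['pixels'][100:280,260:460,::-1],None,fx=3,fy=3))"
```

```text
t 9.6 shift cm [-0.42  0.28 10.43] turn [ 0.  -0.  -4.3] tcp [0.5723 0.1883 0.1543] F [ 0.1 -0.  -0.9] open 0.0437 j [ 0.22  0.22  1.32  0.    1.6  -1.3 ]
[355.60754195 189.58960982] 299 len 100.7 width 43.2 tip [0.5341 0.2242] body [0.4908 0.2258] |d| 43.3 ang -2.1 pca -11.3 smin/max -0.042 0.059
```

View pics/g2.png

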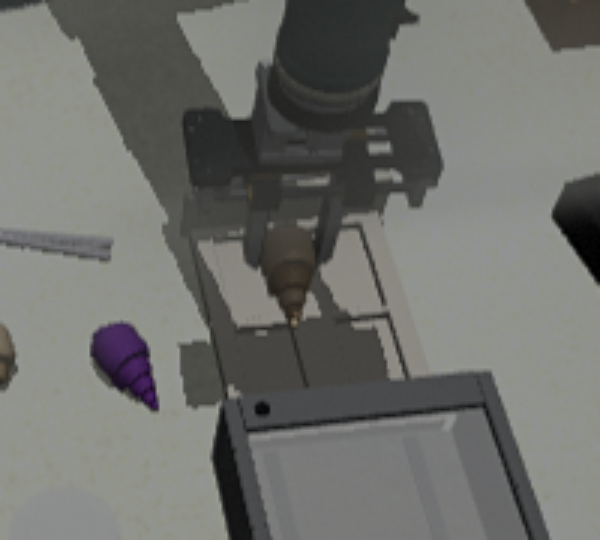

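The shell is held level, pointing at the housing, with its tip at scene pixel (358,208). I use that to check the grip offset.

```bash
python3 -c "
from h import *
s=dict(np.load('scene0.npz'))
for v in(207,208.5):
  p=cast(s,[(358.2,v)],.144)[0]; print(p,(p-[.5723,.1883])*1e3)"
```

```text
[0.62601153 0.18811278] [53.71153211 -0.18722294]
[0.63018994 0.18729973] [57.88993604 -1.0002669 ]
```

>>> send_rows --rows '[[[-0.4,0.3,0],[0,0,-4.3]],[[0,0,3],[0,0,0]],[[0,0,4],[0,0,0]],[[0,0,3],[0,0,0]],[[0,0,1.5],[0,0,0]],[[0,0,0],[0,0,0]],[[0,0,0],[0,0,0]]]'

```text
clock: 10.3
tcp_pos: [0.5775, 0.1914, 0.0408]
tool_rot: [-0.054, 3.139, 0.001]
contact_force: [0.4, -0.0, -0.9]
opening: 0.0436
gripper_force: 15.0
```

```bash
python3 -c "
from h import *
go(.5766,.191,.0245,181.9)"
```

```text
t 10.3 shift cm [ 0.09 -0.04  1.63] turn [0.  0.1 0.1] tcp [0.5775 0.1914 0.0408] F [ 0.4 -0.  -0.9] open 0.0436 j [ 0.23  0.3   1.46  0.    1.39 -1.38]
```

>>> send_rows --rows '[[[0.1,0,0.6],[0,0,0]],[[0,0,0.5],[0,0,0]],[[0,0,0.3],[0,0,0]],[[0,0,0.1],[0,0,0]],[[0,0,0],[0,0,0]],[[0,0,0],[0,0,0]]]'

```text
clock: 10.9
tcp_pos: [0.5757, 0.1912, 0.0246]
tool_rot: [-0.054, 3.141, 0.0]
contact_force: [-0.2, 0.2, -1.2]
opening: 0.0437
gripper_force: 15.0
```

>>> send_rows --rows '[[[0,0,0.1],[0,0,0]],[[0,0,0],[0,0,0]],[[0,0,0],[0,0,0]]]'

```text
clock: 11.2
tcp_pos: [0.5759, 0.1913, 0.0244]
tool_rot: [-0.054, 3.14, 0.0]
contact_force: [-1.1, -0.3, 3.7]
opening: 0.0439
gripper_force: 15.0
```

>>> send_rows --rows '[[[0,0,0.1],[0,0,0]],[[0,0,0],[0,0,0]],[[0,0,0],[0,0,0]]]'

```text
clock: 11.5
tcp_pos: [0.5767, 0.1913, 0.0243]
tool_rot: [-0.054, 3.138, 0.001]
contact_force: [-0.9, 0.1, 6.6]
opening: 0.0436
gripper_force: 15.0
```

>>> send_rows --rows '[[[0,0,-0.1],[0,0,0]],[[0,0,0],[0,0,0]],[[0,0,0],[0,0,0]],[[0,0,0],[0,0,0]]]' --gripper 0.32

```text
clock: 11.9
tcp_pos: [0.5752, 0.1911, 0.0228]
tool_rot: [0.054, -3.14, 0.0]
contact_force: [0.7, -0.7, -1.1]
opening: 0.0639
gripper_force: 0.0
```

>>> send_rows --rows '[[[0,0,-1],[0,0,0]],[[0,0,-3],[0,0,0]],[[0,0,-4],[0,0,0]],[[0,0,-5],[0,0,0]]]'

```text
clock: 12.3
tcp_pos: [0.5742, 0.1908, 0.1532]
tool_rot: [0.054, -3.137, 0.001]
contact_force: [0.3, 0.7, -0.1]
opening: 0.0638
gripper_force: 0.0
```

```bash
python3 -c "
from h import *
go(.548,-.0487,.15,9.5)"
```

```text
t 12.3 shift cm [  3.45 -23.85   0.35] turn [ -0.4   0.  172.5] tcp [0.5742 0.1908 0.1532] F [ 0.3  0.7 -0.1] open 0.0638 j [ 0.23  0.23  1.31  0.    1.6  -1.38]
```

>>> send_rows --rows '[[[0.7,-4.8,0],[0,0,0]],[[0.7,-4.8,0],[0,0,0]],[[0.7,-4.8,0],[0,0,0]],[[0.7,-4.8,0],[0,0,0]],[[0.7,-4.7,0],[0,0,0]],[[0,0,0],[0,0,8.5]],[[0,0,0],[0,0,8.5]],[[0,0,0],[0,0,8.5]],[[0,0,0],[0,0,8.5]],[[0,0,0],[0,0,8.5]],[[0,0,0],[0,0,8.5]],[[0,0,0],[0,0,8.5]]]' --gripper 0

```text
clock: 13.5
tcp_pos: [0.549, -0.0489, 0.1543]
tool_rot: [1.519, 2.749, 0.001]
contact_force: [-0.0, 0.2, 0.1]
opening: 0.0939
gripper_force: 0.0
```

>>> send_rows --rows '[[[0,0,0],[0,0,8.5]],[[0,0,0],[0,0,8.5]],[[0,0,0],[0,0,8.5]],[[0,0,0],[0,0,8.5]],[[0,0,0],[0,0,8.5]],[[0,0,0],[0,0,8.5]],[[0,0,0],[0,0,8.5]],[[0,0,0],[0,0,8.5]],[[0,0,0],[0,0,8.5]],[[0,0,0],[0,0,8.5]],[[0,0,0],[0,0,8.5]],[[0,0,0],[0,0,8.5]]]'

```text
clock: 14.7
tcp_pos: [0.549, -0.0489, 0.1543]
tool_rot: [3.093, 0.549, 0.001]
contact_force: [-0.5, 0.3, 0.6]
opening: 0.0941
gripper_force: 0.0
```

>>> send_rows --rows '[[[0,0,2],[0,0,5]],[[0,0,3],[0,0,5]],[[0,0,2],[0,0,1]],[[0,0,0],[0,0,0]],[[0,0,0],[0,0,0]]]'

```text
clock: 15.2
tcp_pos: [0.5491, -0.0489, 0.0842]
tool_rot: [3.131, 0.261, 0.001]
contact_force: [0.4, 0.0, 0.4]
opening: 0.0942
gripper_force: 0.0
```

```bash
python3 -c "
from h import *
go(.548,-.0487,.014,9.5)"
```

```text
t 15.2 shift cm [-0.1  -0.04  7.02] turn [ 0. -0.  0.] tcp [ 0.5491 -0.0489  0.0842] F [0.4 0.  0.4] open 0.0942 j [-0.19  0.14  1.55  0.    1.45  1.21]
```

>>> send_rows --rows '[[[-0.1,0,3],[0,0,0]],[[0,0,2],[0,0,0]],[[0,0,1.5],[0,0,0]],[[0,0,0.5],[0,0,0]],[[0,0,0],[0,0,0]],[[0,0,0],[0,0,0]]]'

```text
clock: 15.8
tcp_pos: [0.5491, -0.0492, 0.0149]
tool_rot: [3.13, 0.26, 0.004]
contact_force: [0.3, 0.0, 1.0]
opening: 0.0941
gripper_force: 0.0
```

>>> send_rows --rows '[[[0,0,0],[0,0,0]],[[0,0,0],[0,0,0]],[[0,0,0],[0,0,0]],[[0,0,0],[0,0,0]],[[0,0,0],[0,0,0]],[[0,0,0],[0,0,0]],[[0,0,0],[0,0,0]]]' --gripper 1

```text
clock: 16.5
tcp_pos: [0.5479, -0.049, 0.0134]
tool_rot: [-3.131, -0.26, 0.0]
contact_force: [0.2, -0.2, -0.2]
opening: 0.044
gripper_force: 15.0
```

>>> send_rows --rows '[[[0,0,-1],[0,0,0]],[[0,0,-2],[0,0,0]],[[0,0,-3],[0,0,0]],[[0,0,-4],[0,0,0]],[[0,0,-4],[0,0,0]],[[0,0,0],[0,0,0]]]'

```text
clock: 17.1
tcp_pos: [0.5518, -0.0498, 0.1618]
tool_rot: [3.127, 0.26, 0.022]
contact_force: [-0.2, 0.4, -1.2]
opening: 0.0434
gripper_force: 15.0
```

```bash
python3 -c "
from h import *
go(.4746,.1877,.15,181.9)"
```

```text
t 17.1 shift cm [ -3.72 -24.7    1.  ] turn [   1.2    0.3 -172.4] tcp [ 0.5518 -0.0498  0.1618] F [-0.2  0.4 -1.2] open 0.0434 j [-0.19  0.1   1.45  0.    1.58  1.21]
```

>>> send_rows --rows '[[[-0.7,-4.9,0],[0,0,0]],[[-0.7,-4.9,0],[0,0,0]],[[-0.7,-4.9,0],[0,0,0]],[[-0.6,-4.9,0],[0,0,0]],[[-0.6,-4.9,0],[0,0,0]],[[0,0,0],[0,0,-8.5]],[[0,0,0],[0,0,-8.5]],[[0,0,0],[0,0,-8.5]],[[0,0,0],[0,0,-8.5]],[[0,0,0],[0,0,-8.5]],[[0,0,0],[0,0,-8.5]],[[0,0,0],[0,0,-8.5]]]'

```text
clock: 18.3
tcp_pos: [0.4744, 0.187, 0.1527]
tool_rot: [-2.583, -1.787, 0.002]
contact_force: [0.4, 1.2, -1.8]
opening: 0.0436
gripper_force: 15.0
```

>>> send_rows --rows '[[[0,0,0],[0,0,-8.5]],[[0,0,0],[0,0,-8.5]],[[0,0,0],[0,0,-8.5]],[[0,0,0],[0,0,-8.5]],[[0,0,0],[0,0,-8.5]],[[0,0,0],[0,0,-8.5]],[[0,0,0],[0,0,-8.5]],[[0,0,0],[0,0,-8.5]],[[0,0,0],[0,0,-8.5]],[[0,0,0],[0,0,-8.5]],[[0,0,0],[0,0,-8.5]],[[0,0,0],[0,0,-8.5]]]'

```text
clock: 19.5
tcp_pos: [0.4744, 0.187, 0.1527]
tool_rot: [-0.237, -3.131, 0.001]
contact_force: [0.2, 0.1, -0.8]
opening: 0.0434
gripper_force: 15.0
```

>>> send_rows --rows '[[[0,0,2],[0,0,-5]],[[0,0,2],[0,0,-5]],[[0,0,2],[0,0,-1]],[[0,0,0],[0,0,0]],[[0,0,0],[0,0,0]]]'

```text
clock: 20.0
tcp_pos: [0.4745, 0.187, 0.0931]
tool_rot: [0.054, -3.14, 0.0]
contact_force: [0.2, -0.2, 0.0]
opening: 0.0434
gripper_force: 15.0
```

```bash
python3 -c "
from h import *
from bench import r
go(.4746,.1877,.0235,181.9)
c=r.capture('scene')
cv2.imwrite('pics/g3.png',cv2.resize(c['pixels'][110:260,280:440,::-1],None,fx=4,fy=4))"
```

```text
t 20.0 shift cm [-0.02  0.07  6.96] turn [-0.  -0.1  0.1] tcp [0.4745 0.187  0.0931] F [ 0.2 -0.2  0. ] open 0.0434 j [ 0.26  0.05  1.64  0.    1.46 -1.34]
```

View pics/g3.png

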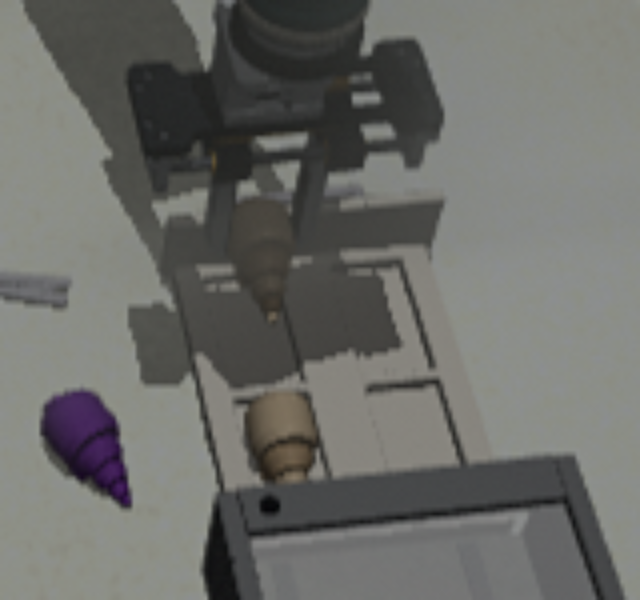

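The first whelk lies in well2 at crop (282,430). The second is held with its tip at scene pixel (348,189).

```bash
python3 -c "
from h import *
s=dict(np.load('scene0.npz'))
for v in(188.6,190):
  p=cast(s,[(348.1,v)],.0837)[0]; print(p,(p-[.4745,.187])*1e3)"
```

```text
[0.52661215 0.19018563] [52.11214548  3.18563174]
[0.53099143 0.18938587] [56.49143206  2.38587039]
```

>>> send_rows --rows '[[[0,0.1,2.5],[0,0,0]],[[0,0,2],[0,0,0]],[[0,0,1],[0,0,0]],[[0,0,0],[0,0,0]],[[0,0,0],[0,0,0]]]'

```text
clock: 20.55
tcp_pos: [0.4758, 0.1884, 0.0397]
tool_rot: [-0.054, 3.139, 0.001]
contact_force: [-0.1, 0.1, -0.4]
opening: 0.0436
gripper_force: 15.0
```

Good: the tip is 52 to 56 mm ahead of the TCP. Lowering.

>>> send_rows --rows '[[[0,0,0.6],[0,0,0]],[[0,0,0.5],[0,0,0]],[[0,0,0.3],[0,0,0]],[[0,0,0.2],[0,0,0]],[[0,0,0],[0,0,0]],[[0,0,0],[0,0,0]]]'

```text
clock: 21.15
tcp_pos: [0.4756, 0.1882, 0.0234]
tool_rot: [-0.054, 3.14, 0.0]
contact_force: [-0.4, -0.5, 4.6]
opening: 0.0436
gripper_force: 15.0
```

>>> send_rows --rows '[[[0,0,0.1],[0,0,0]],[[0,0,0],[0,0,0]],[[0,0,0],[0,0,0]]]'

```text
clock: 21.45
tcp_pos: [0.4763, 0.1882, 0.0234]
tool_rot: [-0.054, 3.138, 0.0]
contact_force: [-0.4, -1.2, 6.8]
opening: 0.0435
gripper_force: 15.0
```

>>> send_rows --rows '[[[0,0,-0.1],[0,0,0]],[[0,0,0],[0,0,0]],[[0,0,0],[0,0,0]],[[0,0,0],[0,0,0]]]' --gripper 0.32

```text
clock: 21.85
tcp_pos: [0.4745, 0.1881, 0.0219]
tool_rot: [0.055, -3.14, 0.0]
contact_force: [0.3, -0.8, 0.9]
opening: 0.0636
gripper_force: 0.0
```

>>> send_rows --rows '[[[0,0,-1],[0,0,0]],[[0,0,-3],[0,0,0]],[[0,0,-4],[0,0,0]],[[0,0,-5],[0,0,0]]]'

```text
clock: 22.25
tcp_pos: [0.4735, 0.1878, 0.1525]
tool_rot: [0.054, -3.137, 0.001]
contact_force: [1.3, 0.1, -0.5]
opening: 0.0641
gripper_force: 0.0
```

```bash
python3 -c "
from h import *
go(.445,-.331,.15,74.7)"
```

```text
t 22.2 shift cm [  4.65 -51.75   0.31] turn [-2.000e-01 -1.000e-01  1.073e+02] tcp [0.4735 0.1878 0.1525] F [ 1.3  0.1 -0.5] open 0.0641 j [ 0.27  0.02  1.55  0.    1.58 -1.34]
```

>>> send_rows --rows '[[[0.4,-4.7,0],[0,0,0]],[[0.4,-4.7,0],[0,0,0]],[[0.4,-4.7,0],[0,0,0]],[[0.4,-4.7,0],[0,0,0]],[[0.4,-4.7,0],[0,0,0]],[[0.4,-4.7,0],[0,0,0]],[[0.4,-4.7,0],[0,0,0]],[[0.4,-4.7,0],[0,0,0]],[[0.4,-4.7,0],[0,0,0]],[[0.5,-4.7,0],[0,0,0]],[[0.5,-4.7,0],[0,0,0]],[[0,0,0],[0,0,8.3]]]' --gripper 0

```text
clock: 23.45
tcp_pos: [0.4456, -0.3356, 0.1524]
tool_rot: [-0.188, -3.136, 0.003]
contact_force: [0.6, 0.4, -0.2]
opening: 0.0941
gripper_force: 0.0
```

>>> send_rows --rows '[[[0,0,0],[0,0,8.3]],[[0,0,0],[0,0,8.3]],[[0,0,0],[0,0,8.3]],[[0,0,0],[0,0,8.3]],[[0,0,0],[0,0,8.3]],[[0,0,0],[0,0,8.3]],[[0,0,0],[0,0,8.3]],[[0,0,0],[0,0,8.2]],[[0,0,0],[0,0,8.2]],[[0,0,2],[0,0,8.2]],[[0,0,3],[0,0,8.2]],[[0,0,2],[0,0,8.2]]]'

```text
clock: 24.65
tcp_pos: [0.4465, -0.3298, 0.0814]
tool_rot: [-2.504, -1.896, 0.0]
contact_force: [0.2, 0.2, -0.7]
opening: 0.0939
gripper_force: 0.0
```

>>> send_rows --rows '[[[0,0,0],[0,0,0]],[[0,0,0],[0,0,0]]]'

```text
clock: 24.85
tcp_pos: [0.447, -0.3302, 0.0831]
tool_rot: [2.496, 1.907, 0.0]
contact_force: [0.6, -0.3, -0.3]
opening: 0.0939
gripper_force: 0.0
```

```bash
python3 -c "
from h import *
go(.445,-.331,.014,74.7)"
```

```text
t 24.9 shift cm [-0.13 -0.18  6.91] turn [ 0.  -0.   0.1] tcp [ 0.447  -0.3302  0.0831] F [ 0.6 -0.3 -0.3] open 0.0939 j [-0.74  0.16  1.54  0.    1.45 -0.47]
```

>>> send_rows --rows '[[[-0.1,-0.2,3],[0,0,0]],[[0,0,2],[0,0,0]],[[0,0,1.4],[0,0,0]],[[0,0,0.5],[0,0,0]],[[0,0,0],[0,0,0]],[[0,0,0],[0,0,0]]]'

```text
clock: 25.45
tcp_pos: [0.4456, -0.3313, 0.0149]
tool_rot: [2.497, 1.903, 0.001]
contact_force: [-1.1, 0.2, 0.5]
opening: 0.0938
gripper_force: 0.0
```

>>> send_rows --rows '[[[0,0,0],[0,0,0]],[[0,0,0],[0,0,0]],[[0,0,0],[0,0,0]],[[0,0,0],[0,0,0]],[[0,0,0],[0,0,0]],[[0,0,0],[0,0,0]],[[0,0,0],[0,0,0]]]' --gripper 1

```text
clock: 26.15
tcp_pos: [0.4447, -0.3306, 0.0134]
tool_rot: [-2.499, -1.903, -0.0]
contact_force: [0.1, -1.0, 0.2]
opening: 0.0436
gripper_force: 15.0
```

>>> send_rows --rows '[[[0,0,-1],[0,0,0]],[[0,0,-2],[0,0,0]],[[0,0,-3],[0,0,0]],[[0,0,-4],[0,0,0]],[[0,0,-4],[0,0,0]],[[0,0,0],[0,0,0]],[[0,0,0],[0,0,0]]]'

```text
clock: 26.85
tcp_pos: [0.4453, -0.3311, 0.1554]
tool_rot: [2.497, 1.901, 0.001]
contact_force: [-0.2, 0.4, -0.6]
opening: 0.0439
gripper_force: 15.0
```

```bash
python3 -c "
from h import *
go(.4716,.2757,.15,181.9)"
```

```text
t 26.9 shift cm [ 59.2  -13.59   0.4 ] turn [   0.     0.2 -107.3] tcp [ 0.4453 -0.3311  0.1554] F [-0.2  0.4 -0.6] open 0.0439 j [-0.74  0.11  1.44  0.    1.58 -0.47]
```

>>> send_rows --rows '[[[4.6,-1,0],[0,0,0]],[[4.6,-1,0],[0,0,0]],[[4.6,-1,0],[0,0,0]],[[4.6,-1,0],[0,0,0]],[[4.6,-1,0],[0,0,0]],[[4.6,-1,0],[0,0,0]],[[4.6,-1,0],[0,0,0]],[[4.6,-1.1,0],[0,0,0]],[[4.6,-1.1,0],[0,0,0]],[[4.6,-1.1,0],[0,0,0]],[[4.6,-1.1,0],[0,0,0]],[[4.6,-1.1,0],[0,0,0]]]'

```text
clock: 28.05
tcp_pos: [0.4693, 0.2363, 0.1513]
tool_rot: [-2.498, -1.903, 0.006]
contact_force: [0.3, -0.6, -0.3]
opening: 0.0435
gripper_force: 15.0
```

>>> send_rows --rows '[[[4,-1,0],[0,0,0]],[[0,0,0],[0,0,-8.3]],[[0,0,0],[0,0,-8.3]],[[0,0,0],[0,0,-8.3]],[[0,0,0],[0,0,-8.3]],[[0,0,0],[0,0,-8.3]],[[0,0,0],[0,0,-8.3]],[[0,0,0],[0,0,-8.3]],[[0,0,0],[0,0,-8.3]],[[0,0,0],[0,0,-8.3]],[[0,0,0],[0,0,-8.3]],[[0,0,0],[0,0,-8.3]]]'

```text
clock: 29.25
tcp_pos: [0.4706, 0.2754, 0.151]
tool_rot: [-0.376, -3.115, 0.004]
contact_force: [-0.7, -0.6, -1.7]
opening: 0.0434
gripper_force: 15.0
```

>>> send_rows --rows '[[[0,0,2],[0,0,-8]],[[0,0,2],[0,0,-8]],[[0,0,2],[0,0,0]],[[0,0,0],[0,0,0]],[[0,0,0],[0,0,0]]]'

```text
clock: 29.75
tcp_pos: [0.4708, 0.2755, 0.092]
tool_rot: [0.051, -3.138, 0.002]
contact_force: [0.3, 0.4, -1.1]
opening: 0.0436
gripper_force: 15.0
```

```bash
python3 -c "
from h import *
from bench import r
go(.4716,.2757,.0235,181.9)
c=r.capture('scene')
cv2.imwrite('pics/g4.png',cv2.resize(c['pixels'][110:260,280:440,::-1],None,fx=4,fy=4))"
```

```text
t 29.8 shift cm [-0.1   0.03  6.85] turn [-0.1 -0.2 -0. ] tcp [0.4708 0.2755 0.092 ] F [ 0.3  0.4 -1.1] open 0.0436 j [ 0.43  0.13  1.55  0.    1.46 -1.18]
```

View pics/g4.png

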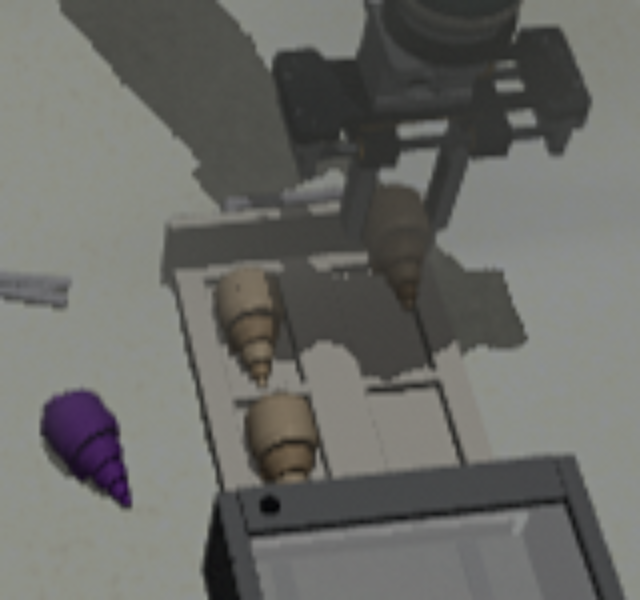

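Whelks in well2 and well0 look seated. The held one's tip is at scene pixel (382.4,187).

```bash
python3 -c "
from h import *
s=dict(np.load('scene0.npz'))
for v in(186.4,187.6):
  p=cast(s,[(382.3,v)],.0826)[0]; print(p,(p-[.4708,.2755])*1e3)
p=cast(s,[(345.5,205.8)],.014)[0];print(p-[.4876,.1881])"
```

```text
[0.52704947 0.27831164] [56.24947213  2.81163541]
[0.53081801 0.27747041] [60.01801138  1.97040699]
[0.04330401 0.00315635]
```

>>> send_rows --rows '[[[-0.1,0,2.5],[0,-0.2,0]],[[0,0,2],[0,0,0]],[[0,0,1],[0,0,0]],[[0,0,0],[0,0,0]],[[0,0,0],[0,0,0]]]'

```text
clock: 30.3
tcp_pos: [0.4737, 0.2764, 0.0397]
tool_rot: [-0.052, 3.136, 0.001]
contact_force: [-0.5, -0.4, 0.2]
opening: 0.0438
gripper_force: 15.0
```

>>> send_rows --rows '[[[0.3,0,0.6],[0,0,0]],[[0,0,0.5],[0,0,0]],[[0,0,0.3],[0,0,0]],[[0,0,0.2],[0,0,0]],[[0,0,0],[0,0,0]],[[0,0,0],[0,0,0]]]'

```text
clock: 30.9
tcp_pos: [0.4706, 0.2759, 0.0233]
tool_rot: [-0.052, 3.137, 0.0]
contact_force: [-1.5, -0.9, 4.3]
opening: 0.0436
gripper_force: 15.0
```

>>> send_rows --rows '[[[0,0,0.1],[0,0,0]],[[0,0,0],[0,0,0]],[[0,0,0],[0,0,0]]]'

```text
clock: 31.2
tcp_pos: [0.4712, 0.276, 0.0233]
tool_rot: [-0.052, 3.135, 0.001]
contact_force: [-1.9, -1.7, 8.0]
opening: 0.0438
gripper_force: 15.0
```

>>> send_rows --rows '[[[0,0,-0.1],[0,0,0]],[[0,0,0],[0,0,0]],[[0,0,0],[0,0,0]],[[0,0,0],[0,0,0]]]' --gripper 0.32

```text
clock: 31.6
tcp_pos: [0.4697, 0.2759, 0.0219]
tool_rot: [-0.052, 3.139, -0.0]
contact_force: [-0.1, -0.2, 0.8]
opening: 0.0643
gripper_force: 0.0
```

>>> send_rows --rows '[[[0,0,-1],[0,0,0]],[[0,0,-3],[0,0,0]],[[0,0,-4],[0,0,0]],[[0,0,-5],[0,0,0]],[[4,1.4,0],[0,0,0]],[[4,1.4,0],[0,0,0]],[[4,1.4,0],[0,0,0]],[[0,0,0],[0,0,0]],[[0,0,0],[0,0,0]]]'

```text
clock: 32.5
tcp_pos: [0.3481, 0.3143, 0.153]
tool_rot: [-0.055, 3.136, 0.001]
contact_force: [0.3, -0.3, 0.3]
opening: 0.0636
gripper_force: 0.0
```

```bash
python3 -c "
from h import *
from bench import r
go(.345,.2275,.03,181.9)
c=r.capture('top')
cv2.imwrite('pics/g5.png',cv2.resize(c['pixels'][155:335,80:300,::-1],None,fx=3,fy=3))"
```

```text
t 32.5 shift cm [ 0.68 -8.68 12.29] turn [0.  0.3 0.1] tcp [0.3481 0.3143 0.153 ] F [ 0.3 -0.3  0.3] open 0.0636 j [ 0.62 -0.08  1.64 -0.    1.57 -0.99]
```

View pics/g5.png

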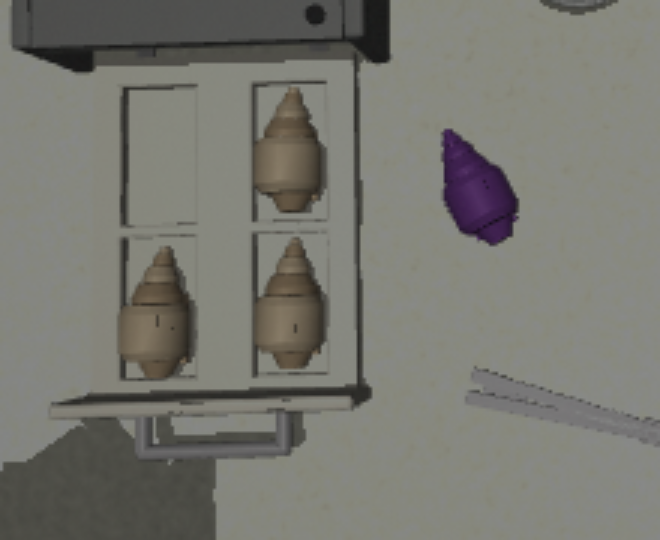

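All three whelks lie in wells 0, 1 and 2, tips up towards the housing at crop (293,238), (165,248) and (293,88). Now I close the fingers and push the handle.

>>> send_rows --rows '[[[0.3,-4.4,0],[0,0,0]],[[0.4,-4.3,0],[0,0,0]],[[0,0,2],[0,0,0]],[[0,0,4],[0,0,0]],[[0,0,4],[0,0,0]],[[0,0,2],[0,0,0]],[[0,0,0],[0,0,0]],[[0,0,0],[0,0,0]]]' --gripper 1

```text
clock: 33.35
tcp_pos: [0.3457, 0.2265, 0.0325]
tool_rot: [-0.049, 3.138, -0.0]
contact_force: [0.8, 0.1, -0.3]
opening: 0.0034
gripper_force: 0.0
```

>>> send_rows --rows '[[[-1,0,0],[0,0,0]],[[-1,0,0],[0,0,0]],[[-0.5,0,0],[0,0,0]],[[-0.5,0,0],[0,0,0]],[[-0.5,0,0],[0,0,0]],[[-0.5,0,0],[0,0,0]],[[-0.5,0,0],[0,0,0]]]'

```text
clock: 34.05
tcp_pos: [0.3892, 0.2282, 0.0321]
tool_rot: [-0.052, 3.139, -0.0]
contact_force: [-2.3, -0.3, 0.8]
opening: 0.0004
gripper_force: 1.0
```

>>> send_rows --rows '[[[-0.7,0,0],[0,0,0]],[[-0.9,0,0],[0,0,0]],[[-1.1,0,0],[0,0,0]],[[-1.3,0,0],[0,0,0]],[[-1.4,0,0],[0,0,0]],[[-1.4,0,0],[0,0,0]],[[-1.4,0,0],[0,0,0]],[[-1.4,0,0],[0,0,0]],[[-1.4,0,0],[0,0,0]],[[-1.4,0,0],[0,0,0]],[[-1.2,0,0],[0,0,0]],[[-1,0,0],[0,0,0]]]'

```text
clock: 35.25
tcp_pos: [0.5366, 0.2326, 0.0321]
tool_rot: [-0.051, 3.138, -0.001]
contact_force: [-3.4, -1.2, -0.3]
opening: 0.0005
gripper_force: 1.2
```

>>> send_rows --rows '[[[-0.9,0,0],[0,0,0]],[[-0.9,0,0],[0,0,0]],[[-0.9,0,0],[0,0,0]],[[-0.8,0,0],[0,0,0]],[[-0.7,0,0],[0,0,0]],[[-0.5,0,0],[0,0,0]],[[-0.3,0,0],[0,0,0]],[[-0.3,0,0],[0,0,0]]]'

```text
clock: 36.05
tcp_pos: [0.5887, 0.2351, 0.0331]
tool_rot: [-0.052, 3.137, 0.001]
contact_force: [-1.5, 0.2, -1.0]
opening: 0.0009
gripper_force: 0.9
```

>>> send_rows --rows '[[[-0.3,0,0],[0,0,0]],[[-0.3,0,0],[0,0,0]],[[0,0,0],[0,0,0]]]'

```text
clock: 36.35
tcp_pos: [0.5925, 0.2352, 0.033]
tool_rot: [0.052, -3.14, -0.0]
contact_force: [-6.2, -0.1, 2.3]
opening: 0.0008
gripper_force: 3.4
```

>>> send_rows --rows '[[[-0.2,0,0],[0,0,0]],[[-0.1,0,0],[0,0,0]],[[0,0,0],[0,0,0]]]'

```text
clock: 36.65
tcp_pos: [0.5926, 0.2352, 0.0331]
tool_rot: [0.053, -3.134, 0.001]
contact_force: [-14.3, -0.8, 6.5]
opening: 0.0006
gripper_force: 6.7
```

End stop reached: force rises with no further travel. Backing off and looking.

>>> send_rows --rows '[[[0.5,0,0],[0,0,0]],[[1.5,0,0],[0,0,0]],[[3,0,0],[0,0,0]],[[4,0,0],[0,0,0]],[[4,0,-2],[0,0,0]],[[3,0,-4],[0,0,0]],[[2,0,-4],[0,0,0]],[[0,0,0],[0,0,0]],[[0,0,0],[0,0,0]]]'

```text
clock: 37.55
tcp_pos: [0.4188, 0.2299, 0.1347]
tool_rot: [-0.052, 3.131, 0.004]
contact_force: [-0.6, -0.4, -0.0]
opening: 0.0005
gripper_force: 0.0
```

```bash
python3 -c "
from h import *
from bench import r
go(.4,.23,.15,181.9)
c=r.capture('top')
whelks(c,[(345,182)]) if 0 else None
cv2.imwrite('pics/g6.png',cv2.resize(c['pixels'][30:330,60:480,::-1],None,fx=1.9,fy=1.9,interpolation=3))"
```

```text
t 37.5 shift cm [ 1.86  0.07 -1.55] turn [0.1 0.6 0. ] tcp [0.4188 0.2299 0.1347] F [-0.6 -0.4 -0. ] open 0.0005 j [ 0.38 -0.06  1.66 -0.    1.53 -1.22]
```

View pics/g6.png

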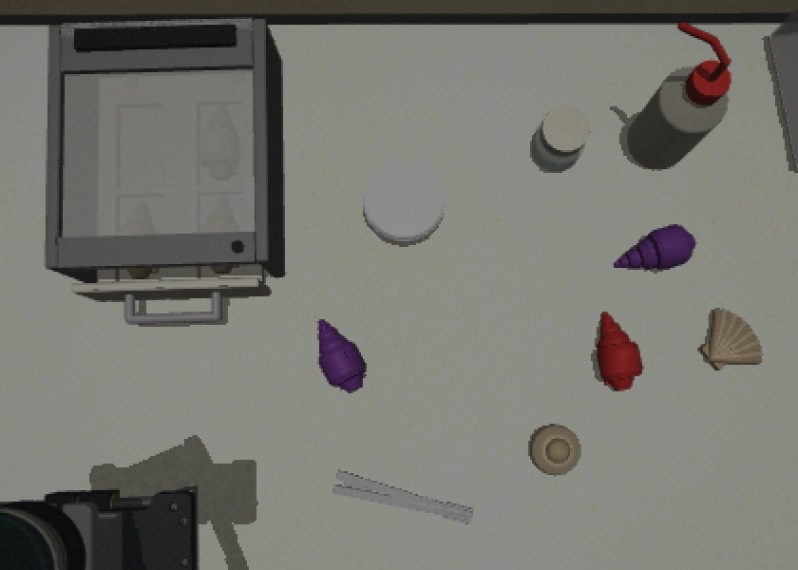

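The tray is closed with the shells visible in their wells through the window, and the other items are untouched. I check the travel numerically before handing in.

```bash
python3 -c "
from h import *
t=dict(np.load('top0.npz'))
f=lambda p:(np.array(p,float)+.5)/1.9-.5+[60,30]
print('panel',cast(t,f([(76,292),(264,290)]),.066));print('handle outer',cast(t,f([(126,323),(226,319)]),.04))
print('face at bench?',cast(t,f([(50,267),(268,264)]),.09))"
```

```text
panel [[0.62926419 0.32618115]
 [0.63089708 0.13705596]]
handle outer [[0.60089607 0.28532249]
 [0.6048576  0.18159659]]
face at bench? [[0.6500305  0.34112667]
 [0.65255293 0.1284317 ]]
```

```bash
python3 -c "
from bench import r
print(r.close_job())"
```

```text
the job is handed in; nothing more can be done
None
```

The three whelks lie in wells 0, 1 and 2, mouth side down and tips towards the housing; the tray is pushed to its end stop and the job was handed in at about 38 s.

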